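Snap the ink cartridge into the carton coder

TASK

The carton coder on the decorating table needs its ink cartridge: lift the cartridge out of its parking dock, push it straight down into the open pocket of the print head, the same way round as it stood in the dock (snout end away from the cover's hinge), until it clicks past the sprung ball and sits fully home, and only then swing the hinged steel cover all the way down over it. Leave the glue bottle, the clear tub and the scissors where they are.

Things in the scene. Friction and masses are not known exactly. Their poses are not given: they have to be found in the camera images.
- cartridge_center (a point): Centre of the loose black ink cartridge, an upright box 24 mm (x) by 66 mm (y) by 78 mm tall (z), 70 to 130 g, grey cap on top. Starts standing in the dock. Grip it across x in its upper 30 mm. Its lowest 14 mm is only a snout, 20 by 24 mm, under the -y end; the full body begins 25 mm below this point. The +x side has a dimple, 11 to 21 mm below this point, for the ball.
- dock: Parking dock: a low black open holder fixed to the table, 52 mm (x) by 92 mm (y), on a plate 75 by 115 mm; origin on the table. Wall tops 30 mm high. The cartridge stands in it with the same axes, 2 mm play all round, its underside 8 mm and its centre 47 mm above the table: lift it straight up 25 mm or more to clear.
- pocket_home (a point): Where the cartridge's centre must come in the grey print head, 89 mm above the table, with the axes the cartridge must then have: x across the pocket, y along it towards the cover's hinge, z up. Pocket 26 mm (x) by 68 mm (y), 1 mm play; floor 39 mm below, with a 14 mm step at the +y part, so the snout fits to -y only. Home, the top 34 mm of the cartridge stand clear of the rim.
- pocket_mouth (a point): Middle of the pocket's open top, level with its rim, 94 mm above the table and 5 mm above pocket_home. The mouth is bevelled: it flares out by 4 mm on each side over its top 7 mm. The pocket walls are 10 mm thick.
- ball_point (a point): Centre of a 12 mm steel ball sprung into the pocket from its +x wall, 16 mm below pocket_home; it stands 4 mm into the pocket. Spring 4 N at rest plus 1.2 N per mm. The cartridge meets it about 14 mm short of home and needs a push of about 6 to 12 N (not its weight alone) to pass; then the ball clicks into the dimple.
- coder: The carton coder, fixed to the table; origin on the table below pocket_home, same axes. An alloy feed table 300 mm (x) by 118 mm (y), 42 mm high, runs under the print head. The head stands on a column at its +y end, 65 to 95 mm from the pocket's middle and 110 mm tall (its foot reaches 105 mm).
- cover (a joint): Angle of the print head's steel cover: 0 = closed, level over the cartridge, its pad 1.5 mm above a cartridge that is home; grows as it opens; 1.57 = upright; 1.85 to 2.1 at the start = leaning back over the column, its tip up to 220 mm above the table. Range 0 to 2.15. Stiff (about half a newton at its tip): it stays where it is left. A cartridge not home keeps it from closing.
- cover_hinge (a point): Middle of the cover's hinge axis, 134 mm above the table, 45 mm from pocket_home along its +y. The axis runs along the x of pocket_home. Two hinge ears reach 8 mm above it and 21 mm to either side.
- cover_tab (a point): Middle of the black finger tab at the free end of the cover, 83 mm from the hinge axis (the very tip is at 88 mm). The cover is a flat steel plate 28 mm wide and 4 mm thick; closed, its top is 137 mm above the table.
- bottle_mid (a point): Bystander: a squeeze bottle of glue, 60 mm in diameter and 186 mm tall, standing upright; this point is on its axis 90 mm up. Leave it where it is.
- tub: Bystander: an open clear plastic tub, 104 mm across and 50 mm tall; origin at the centre of its underside. Leave it where it is.
- scissors_mid (a point): Bystander: a pair of scissors lying flat, 190 mm long; this point is at its pivot, x towards the blades. Leave it where it is.
Things that resemble listed ones, but are neither listed nor needed, are in the scene too. What is shaped like the part that bears cartridge_center but blue is not meant.

How it is judged:
By the outcome, as a careful person would: the job done as asked, in the order asked, and still so for the second after the job is handed in, with the robot touching nothing.
It also fails if it takes over 56 s, if anything falls off the work surface, if the arm or the gripper's body presses on something with over 40 N, if the wrist force passes 120 N, or if a joint passes its speed limit or range.

ROBOT

A 7-joint arm with a two-finger parallel gripper is mounted at the origin on the work surface. World frame = base frame: x ahead of the robot, y to its left, z up, the work surface at z = 0. Lengths are in m, angles in rad, forces in N, time in s.
With the tool pointing down it reaches from about 0.425 to 0.825 m from the base axis. Payload 3.6 kg.
Tool frame: the origin (TCP) lies between the finger pads; the fingertips stand 25 mm ahead of it and the grasp point (between the pads) lies 6 mm ahead of it; z points along the fingers, y is the line along which they close (so a half turn about z gives the same grasp; the last joint's range is limited). The gripper opens to 93 mm and grips with 3 to 60 N. Pads are 15 mm wide; open, the fingers measure 128 mm over their backs; the gripper's body (75 mm by 188 mm) begins 65 mm behind the grasp point.
Start: joints at [-1.244, 0.615, -0.013, 1.423, 0.008, 1.103, -0.04], TCP at [0.225, 0.61, 0.244] pointing down, gripper open.
Joint ranges: [-3.12, 3.12], [-0.3, 2.06], [-1.34, 1.32], [0.26, 2.42], [-1.36, 4.5], [0.01, 1.98], [-2.84, 2.84]. Speed limits (rad/s): [2.79, 2.79, 3.14, 3.14, 3.14, 3.14, 3.14].

INTERFACE

Orientations are given as a unit quaternion [x, y, z, w].
In Python, from station import env, effector, telemetry, cams gives the robot as it stands. The module is installed in compiled form; this text tells all that it offers. Calls block until the motion is done:
- env.move_pose(position, orientation): joint-space move of the TCP to a pose.
- env.move_linear(position, frame=None, max_speed=0.15): straight line of the TCP; frame=None keeps the orientation; max_speed is the mean speed in m/s.
- env.set_joints(angles): joint-space move.
- effector.let_go() and effector.close_gripper(): open the fingers fully, or close them until they stop; the grip force is fixed at half the most.
- env.sleep(seconds).
- env.solve_ik(position, orientation): joint angles nearest the present ones, or None.
- telemetry.state(): the state.
- cams.snapshot(name): name is "scene" or "top" or "wrist"; returns (picture, depth): 384x512x3 uint8, red, green, blue; 384x512 float32, m along the optical axis (not along the pixel's ray), 0 where there is no reading.
- cams.camera_info(name): a dict with "fx", "fy", "cx", "cy" (pixels), "k1" (the pictures are not rectified: a ray, as slopes to the right and down, at radius r is drawn at 1 + k1 r^2 times it, then the intrinsics apply), "R" (3x3) and "t" (3): a world point X has camera coordinates R X + t. Camera axes: x right, y down, z forward; pixel columns grow to the right and rows downward; lengths in m; the calibration is good to about 2 mm. A picture is of the moment at which its call begins: read the wrist's pose just before it. camera_info takes no time and is no camera call; for the wrist camera it gives the pose at the moment of the call.
A pose or a line that the arm cannot do raises env.Unreachable and nothing moves.
- env.hand_in(): hands the job in; it is judged then, once.
The state is a dict: "t": time; "joint_positions": joint angles; "joint_vel": joint speeds; "joint_torque": joint torques, N m; "tcp_pos": TCP position; "orientation": TCP orientation; "contact_force": force on the tool from outside, world axes, zero at the start; "moment": the same for the moment, N m; "opening": finger opening in m; "gripper_force": force on a finger pad.
Only numpy, scipy, OpenCV 4.12 (cv2) and the standard library are available. Lean on these libraries where they do the work, as an engineer would, in place of code of your own. Each camera call takes 0.05 s, during which the arm holds its last target. There are 200 camera calls.

## Working session

There is one attempt and no reset: what is moved stays moved. The work goes in short steps, each a Python script; the robot and the scene stay as the last script left them, time stands still between calls to the robot, and variables do not carry over. Pictures are saved under pics/ and viewed, at most 10 in all, crops included, and the job is handed in when it is done.

```bash
mkdir -p pics; cat > h.py <<'E'
import numpy as np, cv2
from station import env, effector, telemetry, cams
def snap(n):
    info=cams.camera_info(n); p,d=cams.snapshot(n); return p,d,info
def rays(info,uv):
    uv=np.atleast_2d(np.array(uv,float))
    K=np.array([[info['fx'],0,info['cx']],[0,info['fy'],info['cy']],[0,0,1.]])
    x=cv2.undistortPoints(uv[:,None],K,np.array([info['k1'],0,0,0.]))[:,0]
    return np.c_[x,np.ones(len(x))]
def world_depth(info,uv,z):
    r=rays(info,uv)*np.asarray(z).reshape(-1,1)
    return (r-np.array(info['t']))@np.array(info['R'])
def on_plane(info,uv,h):
    R=np.array(info['R']);c=-R.T@np.array(info['t']); d=rays(info,uv)@R
    return c+d*((h-c[2])/d[:,2])[:,None]
def cloud(info,d):
    v,u=np.mgrid[0:384,0:512]; return world_depth(info,np.c_[u.ravel(),v.ravel()],d.ravel()).reshape(384,512,3)
E
python3 - <<'E'
from h import *
for n in ("scene","top"):
    p,d,i=snap(n); cv2.imwrite(f'pics/{n}0.png',p[:,:,::-1]); np.savez(f'{n}0.npz',p=p,d=d,**{k:np.array(v) for k,v in i.items()})
    print(n,-np.array(i['R']).T@np.array(i['t']),i['fx'],(d>0).mean())
E
```

```text
scene [1.31072633 0.34270398 1.29698686] 498.15403647535487 0.9960530598958334
top [ 0.48041547 -0.07356709  1.45280388] 411.0216304340193 0.9958343505859375
```

View pics/top0.png

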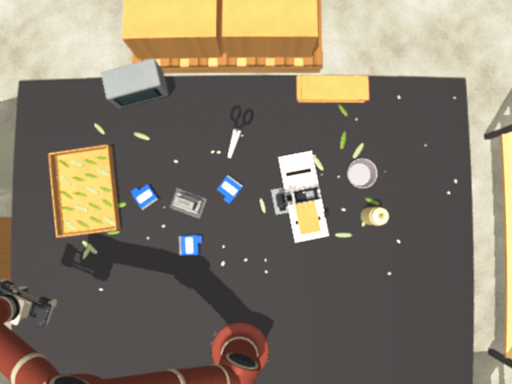

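View pics/scene0.png

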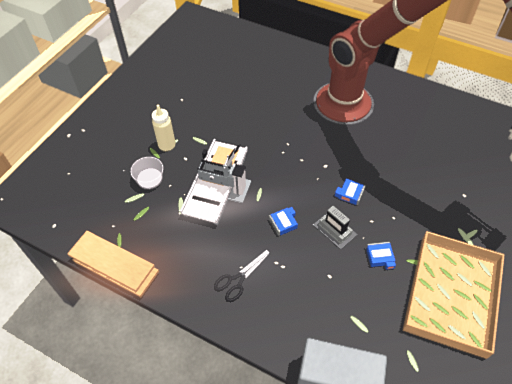

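The top view shows the dock with the black cartridge at about (188,203), the coder at (303,197), scissors at (237,130), tub at (362,173), bottle at (376,215) and blue decoys around the dock. I'll zoom in on the dock and the coder.

```bash
python3 - <<'E'
from h import *
def crop(p,x,y,w,h,s): return cv2.resize(p[y:y+h,x:x+w,::-1],None,fx=s,fy=s,interpolation=cv2.INTER_CUBIC)
T=np.load('top0.npz');S=np.load('scene0.npz')
a=crop(T['p'],160,180,60,50,6);b=crop(T['p'],265,145,70,100,6)
c=crop(S['p'],305,195,60,50,6);d=crop(S['p'],175,130,80,100,6)
im=np.zeros((600,800,3),np.uint8)
def put(x,y,i,w,h): im[y:y+h,x:x+w]=cv2.resize(i,(w,h))
put(0,0,a,360,300);put(0,300,c,360,300);put(362,0,b,210,300);put(362,300,d,240,300)
cv2.imwrite('pics/crops.png',im)
for n,M,boxes in(('top',T,{'dock':(160,180,60,50),'coder':(265,145,70,100)}),('scene',S,{'dock':(305,195,60,50),'coder':(175,130,80,100)})):
    W=cloud(M,M['d'])
    for k,(x,y,w,h) in boxes.items():
        P=W[y:y+h,x:x+w].reshape(-1,3)
        print(n,k)
        for lo,hi in((.005,.02),(.025,.035),(.038,.046),(.05,.075),(.078,.092),(.092,.1),(.1,.125),(.125,.15),(.15,.2),(.2,.25)):
            q=P[(P[:,2]>lo)&(P[:,2]<hi)]
            if len(q)>4: print(lo,hi,len(q),q.mean(0).round(3),q.min(0).round(3),q.max(0).round(3), [np.round(v,3) for v in cv2.minAreaRect(q[:,:2].astype(np.float32)*1000)])
E
```

```text
top dock
0.005 0.02 216 [0.518 0.174 0.007] [0.425 0.069 0.005] [0.598 0.28  0.019] [array([511.229, 174.373]), array([172.48, 211.25]), np.float64(0.057)]
0.025 0.035 167 [0.518 0.174 0.029] [0.481 0.068 0.025] [0.572 0.228 0.035] [array([521.14 , 145.535]), array([ 78.627, 166.92 ]), np.float64(7.865)]
0.05 0.075 14 [0.514 0.162 0.062] [0.495 0.148 0.053] [0.536 0.199 0.074] [array([522.344, 170.139]), array([60.888, 19.335]), np.float64(47.402)]
0.078 0.092 133 [0.516 0.18  0.086] [0.495 0.148 0.079] [0.535 0.213 0.092] [array([515.955, 180.391]), array([63.53 , 23.769]), np.float64(69.411)]
top coder
0.005 0.02 317 [ 0.542 -0.171  0.008] [ 0.371 -0.338  0.005] [ 0.722 -0.092  0.018] [array([ 547.017, -213.992]), array([245.386, 350.731]), np.float64(89.464)]
0.025 0.035 1357 [ 0.562 -0.218  0.031] [ 0.384 -0.302  0.025] [ 0.693 -0.127  0.035] [array([ 534.935, -204.163]), array([301.586, 152.685]), np.float64(11.166)]
0.038 0.046 639 [ 0.503 -0.232  0.041] [ 0.381 -0.307  0.038] [ 0.695 -0.126  0.046] [array([ 534.937, -205.393]), array([298.838, 154.656]), np.float64(11.001)]
0.
[... 2763 characters left out ...]
ray([ 538.316, -197.968]), array([ 44.389, 144.991]), np.float64(10.042)]
0.1 0.125 183 [ 0.53 -0.15  0.11] [ 0.5   -0.233  0.1  ] [ 0.553 -0.125  0.124] [array([ 533.314, -178.767]), array([ 47.405, 105.22 ]), np.float64(11.249)]
0.125 0.15 48 [ 0.541 -0.175  0.139] [ 0.514 -0.186  0.126] [ 0.556 -0.164  0.149] [array([ 534.769, -176.152]), array([45.15 , 16.064]), np.float64(13.102)]
0.15 0.2 57 [ 0.537 -0.158  0.178] [ 0.52  -0.173  0.153] [ 0.546 -0.146  0.199] [array([ 532.197, -160.07 ]), array([26.237, 22.766]), np.float64(17.388)]
0.2 0.25 32 [ 0.527 -0.144  0.21 ] [ 0.51  -0.153  0.201] [ 0.543 -0.137  0.218] [array([ 526.383, -144.141]), array([30.539, 14.927]), np.float64(20.082)]
```

View pics/crops.png

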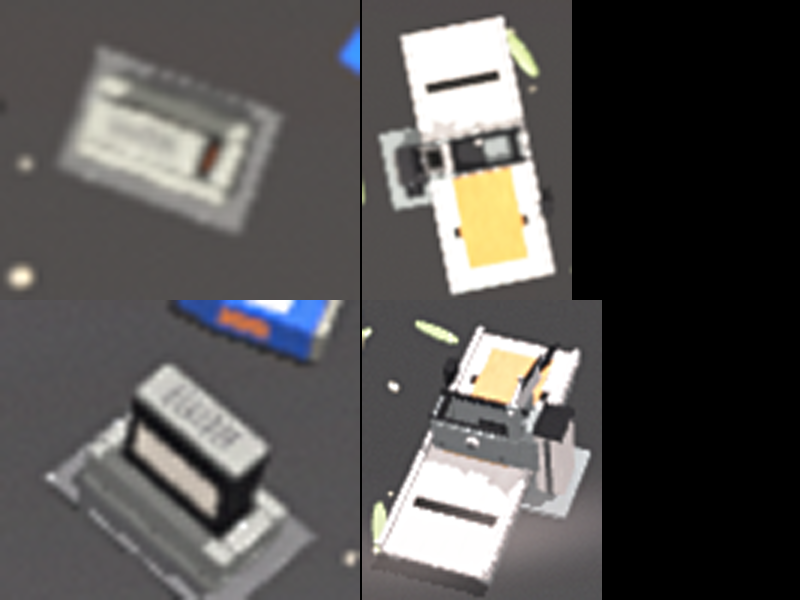

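The cartridge stands at about (0.517, 0.181), with its long axis about 70° from world x. The print head is near (0.537, -0.21) with x heading about +11°, and the hinge is on the world +y side. Next I'll check IK and move above the dock for a close look.

```bash
cat >> h.py <<'E'
from scipy.spatial.transform import Rotation as Ro
def down(deg):  # tool z down, tool y along heading deg
    a=np.radians(deg); y=np.array([np.cos(a),np.sin(a),0]); z=np.array([0,0,-1.]); x=np.cross(y,z)
    return Ro.from_matrix(np.c_[x,y,z]).as_quat()
E
python3 - <<'E'
from h import *
s=telemetry.state(); print(s['t'],Ro.from_quat(s['orientation']).as_matrix().round(2).tolist(),s['contact_force'])
for p,a in (([.517,.181,.3],-20),([.517,.181,.3],160),([.537,-.21,.3],11),([.537,-.21,.3],191)):
    q=env.solve_ik(p,down(a)); print(a,None if q is None else np.round(q,2))
q=[env.solve_ik([.517,.181,.3],down(a)) for a in(-20,160)]
b=min([x for x in q if x is not None],key=lambda x:abs(x[6])); 
env.set_joints(b); s=telemetry.state();print(s['t'])
p,d,i=snap('wrist'); cv2.imwrite('pics/w1.png',p[:,:,::-1]); np.savez('w1.npz',p=p,d=d,**{k:np.array(v) for k,v in i.items()})
print(-np.array(i['R']).T@np.array(i['t']),np.round(i['R'],2).tolist(),s['tcp_pos'],s['orientation'])
E
```

```text
0.1 [[-0.94, 0.35, -0.0], [0.35, 0.94, -0.0], [-0.0, -0.0, -1.0]] [-0.0748488  -0.21936731 -0.27385786]
-20 [-0.69  0.43  0.48  1.65 -0.22  1.12 -0.51]
160 [-0.16  0.42 -0.32  1.63  0.14  1.12  2.27]
11 [-0.13  0.54  0.77  1.57 -0.4   1.19  0.91]
191 [-0.29  0.67  1.14  1.58 -0.62  1.3  -2.01]
1.9917
[0.54476446 0.26146858 0.44137154] [[0.94, -0.34, -0.0], [-0.32, -0.9, 0.29], [-0.1, -0.28, -0.96]] [0.5164941  0.18302431 0.29958425] [ 8.18099060e-01  5.75077049e-01 -1.49355026e-04 -5.42513135e-04]
```

View pics/w1.png

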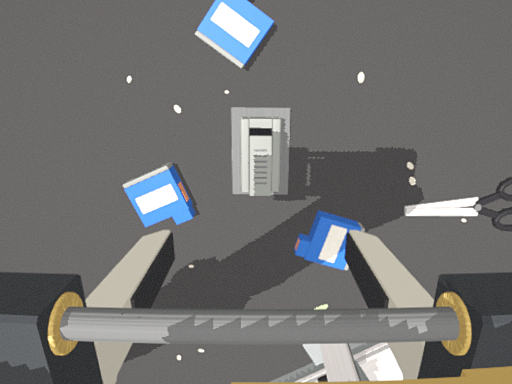

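The wrist view shows the dock at (260,150) with the cartridge cap at (250–275, 140–195). I'll measure the cap from depth and check the colours of the end faces.

```bash
python3 - <<'E'
from h import *
M=np.load('w1.npz'); W=cloud(M,M['d'])[100:205,220:300].reshape(-1,3)
def rect(q):
    c,s,a=cv2.minAreaRect(q[:,:2].astype(np.float32)*1000)
    if s[0]<s[1]: a+=90
    return np.round(c,1),np.round(s,1),round(a,1)
for lo,hi in((.081,.09),(.026,.034),(.002,.008)):
    q=W[(W[:,2]>lo)&(W[:,2]<hi)]; print(lo,len(q),q[:,2].mean().round(4),rect(q))
T=np.load('top0.npz'); Wt=cloud(T,T['d'])
hsv=cv2.cvtColor(T['p'],cv2.COLOR_RGB2HSV)[180:230,160:220]; m=(hsv[...,1]>90)&((hsv[...,0]<15)|(hsv[...,0]>170))
print(Wt[180:230,160:220][m].round(3))
cv2.imwrite('pics/z.png',cv2.resize(np.hstack([M['p'][100:205,225:295,::-1]]),None,fx=5,fy=5,interpolation=cv2.INTER_CUBIC))
# coder fit from scene/top: rim and cover
S=np.load('scene0.npz')
for n,K,(x,y,w,h) in(('top',T,(265,145,70,100)),('scene',S,(175,130,80,100))):
    P=cloud(K,K['d'])[y:y+h,x:x+w].reshape(-1,3); q=P[(P[:,2]>.16)&(P[:,2]<.216)&(P[:,1]>-.18)]
    print(n,rect(q),q.mean(0)); q=P[(P[:,2]>.036)&(P[:,2]<.044)&(P[:,1]<-.2)]; print(rect(q))
E
```

```text
0.081 1321 0.0868 (array([517.8, 183.6]), array([65.6, 23.1]), 69.8)
0.026 1447 0.0304 (array([517.4, 183.9]), array([91.7, 48.1]), 69.9)
0.002 2238 0.0041 (array([515.3, 180.8]), array([138.6, 107. ]), 70.1)
[[0.512 0.149 0.044]
 [0.509 0.149 0.044]
 [0.505 0.15  0.057]
 [0.505 0.151 0.033]
 [0.502 0.152 0.047]]
top (array([ 526.3, -154.8]), array([28.3, 32.7]), 101.6) [ 0.52591199 -0.15372523  0.19492621]
(array([ 540.8, -232. ]), array([299.1, 103.4]), 9.9)
scene (array([ 530.2, -152.8]), array([29.4, 34. ]), 114.7) [ 0.5329813  -0.15227521  0.19176805]
(array([ 545.3, -239.8]), array([302.2, 104.2]), 5.8)
```

View pics/z.png

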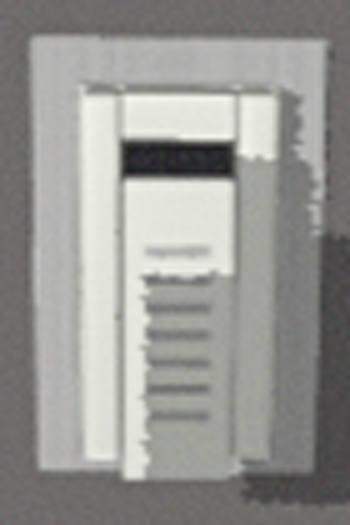

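The cap is at (0.5177, 0.1837), 86.8 mm high, 65.6×23.1 mm, with its long axis at 69.9°. The sizes and heights agree with the spec. The orange mark shows the snout end facing −y. Now I'll grasp and lift it, then look at both the cartridge and the coder.

```bash
python3 - <<'E'
from h import *
o=down(-20.1); x,y=.5177,.1837
env.move_pose([x,y,.15],o)
env.move_linear([x,y,.081],o,.15)
effector.close_gripper(); s=telemetry.state(); print(s['t'],s['tcp_pos'],s['opening'],s['gripper_force'],s['contact_force'])
env.move_linear([x,y,.14],o,.1); env.move_linear([x,y,.34],o,.3)
s=telemetry.state(); print(s['t'],s['opening'],s['contact_force'])
p,d,i=snap('scene'); W=cloud(i,d); np.savez('s2.npz',p=p,d=d,**{k:np.array(v) for k,v in i.items()})
K=np.array(i['R'])@np.array([x,y,.31])+np.array(i['t']); u=int(i['fx']*K[0]/K[2]+i['cx']);v=int(i['fy']*K[1]/K[2]+i['cy'])
c=p[v-60:v+60,u-60:u+60,::-1]
a=np.radians(10.5); pc=np.array([.538,-.215]); t=pc+.05*np.array([np.sin(a),-np.cos(a)])
env.move_pose([*t,.34],down(10.5))
s=telemetry.state(); p,d,i=snap('wrist'); np.savez('w2.npz',p=p,d=d,**{k:np.array(v) for k,v in i.items()})
print(s['t'],s['tcp_pos'],s['joint_positions'])
im=np.hstack([cv2.resize(c,(288,288)),cv2.resize(p[:,:,::-1],(384,288))]); cv2.imwrite('pics/v2.png',im)
E
```

```text
4.375 [0.51766729 0.18367072 0.08094133] 0.023796772264236165 29.991524890065193 [0.61394147 0.34276326 0.31651228]
5.9333 0.023895376853590493 [-0.09899712  0.44724056 -1.978002  ]
7.6333 [ 0.54787484 -0.2625207   0.3395789 ] [ 0.11461617  0.51033296  0.50548624  1.40915292 -0.25015099  1.28651488
  0.82185396]
```

View pics/v2.png

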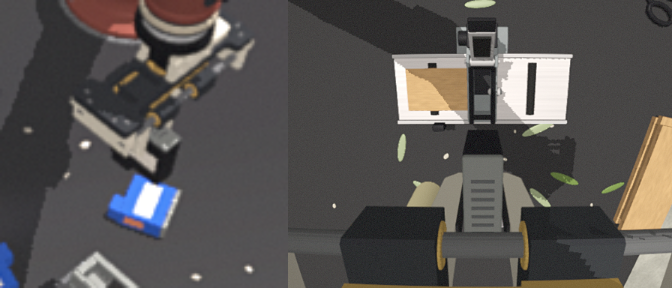

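The cartridge is held (opening 23.8 mm). The wrist view shows the pocket at about (483,87) in the composite, directly below the hinge. I'll compute the snout side and the pocket pose from depth.

```bash
python3 - <<'E'
from h import *
M=np.load('s2.npz'); P=cloud(M,M['d']).reshape(-1,3)
a=np.radians(-20.1); ex=np.array([np.cos(a),np.sin(a)]); ey=np.array([-ex[1],ex[0]])
q=P-np.array([.5177,.1837,.34-.034]); l=np.c_[q[:,:2]@ex,q[:,:2]@ey,q[:,2]]
m=(abs(l[:,0])<.02)&(abs(l[:,1])<.04)&(l[:,2]>-.06)&(l[:,2]<.045); l=l[m]
for b in np.arange(-.04,.04,.008):
    k=l[(l[:,1]>=b)&(l[:,1]<b+.008)]
    if len(k): print(round(b,3),len(k),'zmin',np.percentile(k[:,2],[2,10]).round(4))
M=np.load('w2.npz'); W=cloud(M,M['d']); P=W[:190].reshape(-1,3)
def rect(q):
    c,s,a=cv2.minAreaRect(q[:,:2].astype(np.float32)*1000); 
    return np.round(c,1),np.round(s,1),round(a,1)
near=abs(P[:,:2]-[.537,-.2]).max(1)<.2
P=P[near]
q=P[(P[:,2]>.036)&(P[:,2]<.046)]; print('feed',q[:,2].mean(),rect(q))
A=[r for r in [rect(q)]][0][2]; A=A if A<45 else A-90
a=np.radians(A); ex=np.array([np.cos(a),np.sin(a)]); ey=np.array([-ex[1],ex[0]]); print('A',A)
L=np.c_[P[:,:2]@ex,P[:,:2]@ey,P[:,2]]
for lo,hi in((.036,.046),(.09,.097),(.08,.097),(.06,.085),(.104,.115),(.125,.143),(.15,.225)):
    q=L[(L[:,2]>lo)&(L[:,2]<hi)]
    if len(q): print(lo,hi,len(q),'x',np.percentile(q[:,0],[0,1,50,99,100]).round(4),'y',np.percentile(q[:,1],[0,1,50,99,100]).round(4),'z',q[:,2].mean().round(4))
E
```

```text
-0.04 3 zmin [-0.0371 -0.0348]
-0.032 12 zmin [-0.0385 -0.0363]
-0.024 12 zmin [-0.0372 -0.0366]
-0.016 19 zmin [-0.0392 -0.0366]
-0.008 13 zmin [-0.0266 -0.0255]
0.0 38 zmin [-0.0243 -0.0212]
0.008 74 zmin [-0.0212 -0.0113]
0.016 72 zmin [-0.0232 -0.0157]
0.024 127 zmin [-0.0252 -0.019 ]
feed 0.03998531565862007 (array([ 540.2, -223.6]), array([299.8, 125. ]), 10.9)
A 10.9
0.036 0.046 7032 x [0.3383 0.348  0.4224 0.6301 0.638 ] y [-0.3843 -0.3767 -0.3164 -0.2599 -0.2591] z 0.04
0.09 0.097 1117 x [0.466  0.4672 0.4894 0.5104 0.5116] y [-0.3666 -0.3653 -0.3199 -0.2544 -0.2531] z 0.0933
0.08 0.097 1928 x [0.4523 0.4535 0.4835 0.5115 0.5153] y [-0.3666 -0.3649 -0.3179 -0.2321 -0.2308] z 0.0905
0.06 0.085 1349 x [0.4037 0.4055 0.4836 0.5173 0.5191] y [-0.3848 -0.3841 -0.3063 -0.2296 -0.2283] z 0.0693
0.104 0.115 181 x [0.467  0.4671 0.5062 0.5095 0.5096] y [-0.2793 -0.2591 -0.2413 -0.2234 -0.2231] z 0.1104
0.125 0.143 410 x [0.4653 0.4656 0.4888 0.511  0.5112] y [-0.2803 -0.2801 -0.2746 -0.2646 -0.2643] z 0.14
0.15 0.225 1862 x [0.4738 0.4744 0.4882 0.5021 0.5031] y [-0.2685 -0.2683 -0.2485 -0.2328 -0.2326] z 0.1934
```

The snout points to −y, as it must. I'll refine the pocket centre along y from the rim profile.

```bash
python3 - <<'E'
from h import *
M=np.load('w2.npz'); W=cloud(M,M['d'])[:190].reshape(-1,3)
a=np.radians(10.9); ex=np.array([np.cos(a),np.sin(a)]); ey=np.array([-ex[1],ex[0]])
L=np.c_[W[:,:2]@ex-.4884,W[:,:2]@ey+.322,W[:,2]]*1000
def prof(m,k,rng):
    q=L[m]; 
    for b in range(*rng,2):
        z=q[(q[:,k]>=b)&(q[:,k]<b+2)][:,2]
        print((b,int(np.median(z)),int(z.max())) if len(z) else (b,),end=' ')
    print()
prof(abs(L[:,0])<6,1,(-50,60)); prof((abs(L[:,1]+10)<8),0,(-30,30))
# long walls: y extent of rim-level points
for s in(-1,1):
    q=L[(abs(L[:,0]*s-20)<2)&(L[:,2]>91)&(L[:,2]<97)]; print(s,len(q),q[:,1].min().round(1),q[:,1].max().round(1))
i=L[(L[:,2]>104)&(L[:,2]<115)]; print('column',i[:,1].min(),i[:,1].max())
E
```

```text
(-50,) (-48,) (-46,) (-44, 87, 87) (-42, 88, 89) (-40, 87, 88) (-38, 93, 94) (-36, 94, 96) (-34, 91, 93) (-32, 76, 92) (-30, 50, 52) (-28, 50, 52) (-26, 50, 51) (-24, 51, 52) (-22, 50, 52) (-20, 50, 51) (-18, 50, 52) (-16, 51, 52) (-14, 50, 52) (-12, 50, 51) (-10, 50, 52) (-8, 299, 316) (-6, 50, 51) (-4, 64, 64) (-2, 65, 66) (0, 64, 65) (2, 64, 66) (4, 65, 65) (6, 64, 66) (8, 64, 65) (10, 64, 66) (12, 64, 66) (14, 64, 66) (16, 64, 65) (18, 64, 66) (20, 64, 65) (22, 64, 66) (24, 64, 66) (26, 64, 66) (28, 64, 66) (30, 64, 66) (32, 64, 66) (34, 64, 65) (36, 64, 65) (38, 89, 90) (40, 92, 96) (42, 481, 481) (44, 139, 140) (46, 140, 140) (48, 140, 141) (50, 144, 147) (52, 149, 151) (54, 161, 164) (56, 165, 167) (58, 170, 172) 
(-30, 39, 40) (-28, 39, 40) (-26,) (-24, 87, 88) (-22, 92, 93) (-20, 93, 95) (-18, 93, 95) (-16, 90, 92) (-14, 71, 89) (-12, 291, 315) (-10, 295, 315) (-8, 292, 315) (-6, 297, 314) (-4, 291, 315) (-2, 295, 316) (0, 298, 314) (2, 290, 315) (4, 297, 315) (6, 292, 315) (8, 295, 315) (10, 294, 316) (12, 89, 314) (14, 92, 94) (16, 94, 95) (18, 93, 94) (20, 87, 89) (22, 87, 87) (24, 76, 77) (26, 32, 76) (28, 32, 33) 
-1 193 -44.3 67.9
1 192 -44.6 68.7
column 42.71122258595145 98.92648989423309
```

```bash
cat >> h.py <<'E'
A=10.9; _a=np.radians(A); ex=np.array([np.cos(_a),np.sin(_a)]); ey=np.array([-ex[1],ex[0]])
C0=.4878*ex-.3187*ey
def at(dx,dy,z): return [*(C0+dx*ex+dy*ey),z]   # coder frame, origin pocket
def F():
    s=telemetry.state(); f=np.array(s['contact_force']); return np.round([f[:2]@ex,f[:2]@ey,f[2]],1),s
E
python3 - <<'E'
from h import *
M=np.load('w2.npz'); W=cloud(M,M['d']).reshape(-1,3); t=np.array([.54787,-.26252])
q=W[(W[:,2]>.335)&(W[:,2]<.353)&(abs(W[:,:2]-t).max(1)<.05)]; l=(q[:,:2]-t)@np.c_[ex,ey]*1000
print('cap in tool',len(q),q[:,2].mean(),np.percentile(l,[1,99],axis=0).round(1).tolist(),(l[:,0].max()+l[:,0].min())/2)
o=down(A); print(at(0,0,0))
env.move_pose(at(0,0,.34),o); env.move_linear(at(0,0,.178),o,.25); b,s=F(); print(s['t'],b)
for z in (.170,.165,.161,.157,.153):
    env.move_linear(at(0,0,z),o,.05); f,s=F(); print(z,s['tcp_pos'][2].round(4),f-b,np.round(s['moment'],2))
    if abs(f-b).max()>8: break
p,d,i=snap('wrist'); np.savez('w3.npz',p=p,d=d,**{k:np.array(v) for k,v in i.items()}); cv2.imwrite('pics/w3.png',p[:,:,::-1]); print(s['t'])
E
```

```text
cap in tool 7042 0.344951604595335 [[-25.0, -17.0], [25.4, 33.0]] 0.3701969841410566
[np.float64(0.5392641777342035), np.float64(-0.22070948464588758), 0]
8.7833 [-0.3 -0.3 -0.4]
0.17 0.1705 [-0.1  0.8 -0.4] [-0.06  0.07 -0.04]
0.165 0.1647 [-0.2 -1.  -0.4] [0.01 0.   0.03]
0.161 0.1607 [ 1.3 -0.1 -0.4] [-0.1   0.08  0.05]
0.157 0.1567 [ 0.4  0.7 -0.5] [-0.04  0.08  0.03]
0.153 0.1527 [ 0.4 -0.5 -1.6] [-0.09  0.04  0.06]
10.0917
```

View pics/w3.png

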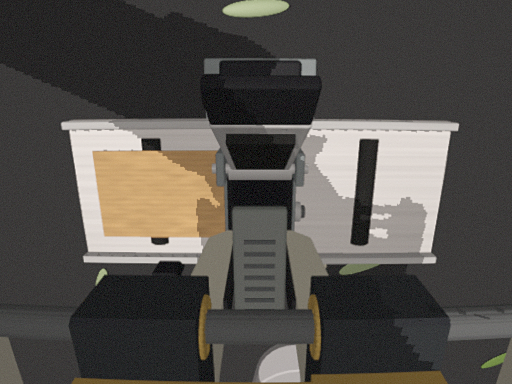

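The snout is 14 mm inside the pocket with almost no force. I'll continue down, watching the forces.

```bash
python3 - <<'E'
from h import *
o=down(A); b=np.array([-.3,-.3,-.4])
for z in (.149,.145,.142,.139,.136,.133,.130,.127,.125,.1235,.1225):
    env.move_linear(at(0,0,z),o,.04); f,s=F(); print(z,s['tcp_pos'][2].round(4),f-b,np.round(s['moment'],2),round(s['opening'],4))
    if abs(f-b)[:2].max()>8 or abs(f-b)[2]>28: break
p,d,i=snap('wrist'); W=cloud(i,d).reshape(-1,3); s=telemetry.state(); t=np.array(s['tcp_pos'])
q=W[(abs(W[:,2]-t[2]-.003)<.012)&(abs((W[:,:2]-t[:2])@ex)<.009)&(abs((W[:,:2]-t[:2])@ey)<.03)]
print(s['t'],len(q),'cap z',np.median(q[:,2]),'tcp',t[2])
E
```

```text
0.149 0.1487 [-0.1  0.1 -0.5] [-0.06  0.01  0.01] 0.0237
0.145 0.1447 [-0.1  0.3 -0.2] [-0.06  0.01 -0.  ] 0.024
0.142 0.1417 [ 0.8  0.5 -0.9] [-0.06  0.02  0.06] 0.0241
0.139 0.1388 [-0.1 -0.4 -0.8] [-0.06  0.08 -0.01] 0.024
0.136 0.1358 [0.2 0.3 0.3] [-0.08  0.28  0.02] 0.0239
0.133 0.1328 [-1.3 -1.6 -0.3] [-0.36  0.62 -0.02] 0.0241
0.13 0.1293 [-2.5 -1.4 -2. ] [-0.47  0.66 -0.04] 0.0238
0.127 0.126 [-2.6 -0.6 -5.1] [-0.37  0.73 -0.03] 0.0238
0.125 0.1244 [-2.1  0.3 -4.2] [-0.19  0.76 -0.02] 0.0234
0.1235 0.1236 [-1.2  1.3 -1.7] [-0.06  0.61  0.  ] 0.0239
0.1225 0.123 [-1.3  0.8  0.7] [-0.04  0.72 -0.01] 0.0237
12.9417 3733 cap z 0.12887698934119865 tcp 0.12294636449582404
```

The cap is at 0.1289 with no slip in the grip, so it is at or very near home. A slight extra push should confirm it is on the floor; then I'll release, retract and look at it.

```bash
python3 - <<'E'
from h import *
o=down(A)
for z in (.1215,.1205):
    env.move_linear(at(0,0,z),o,.03); f,s=F(); print(z,s['tcp_pos'][2].round(4),f)
    if f[2]>20: break
effector.let_go(); f,s=F(); print(s['t'],f,s['opening'])
env.move_linear(at(0,0,.17),o,.2); env.move_linear(at(0,-.04,.30),o,.3)
s=telemetry.state(); p,d,i=snap('wrist'); np.savez('w4.npz',p=p,d=d,**{k:np.array(v) for k,v in i.items()})
W=cloud(i,d).reshape(-1,3); l=np.c_[(W[:,:2]-C0)@np.c_[ex,ey],W[:,2]]*1000
q=l[(abs(l[:,0])<25)&(abs(l[:,1])<40)&(l[:,2]>115)&(l[:,2]<133)]
print(s['t'],len(q),np.percentile(q,[1,50,99],axis=0).round(1).tolist())
for k in(-25,-15,0,15,25): print(k,np.median(q[abs(q[:,1]-k)<4][:,2]))
c=l[(abs(l[:,0])<16)&(l[:,1]>40)&(l[:,2]>145)&(l[:,2]<240)]; print('cover',np.percentile(c,[0,50,100],axis=0).round(1).tolist()); top=c[c[:,2]>c[:,2].max()-6]; print(top.mean(0), c[c[:,1]>c[:,1].max()-4].mean(0))
for a in (11,191,101,-79):
    for y,z in((.09,.26),(.11,.20),(-.02,.2)): 
        q=env.solve_ik(at(0,y,z),down(a)); print(a,y,z,None if q is None else np.round(q,2))
E
```

```text
0.1215 0.1229 [-4.   2.5  7.1]
0.1205 0.1229 [-4.9  3.8 12.3]
14.625 [0.2 0.1 0.2] 0.09291776803116236
15.625 1887 [[-11.2, -32.5, 126.5], [0.2, 1.2, 128.7], [12.3, 32.5, 130.5]]
-25 128.67992515568105
-15 129.00676867180277
0 128.77824047687153
15 128.73827598431438
25 128.62695816147183
cover [[-14.1, 47.8, 145.0], [0.2, 70.0, 197.8], [15.1, 86.1, 215.9]]
[  0.41532743  82.38293688 212.96271421] [1.98720208e-01 8.39587455e+01 2.13935960e+02]
11 0.09 0.26 [-0.12  0.46  0.49  1.73 -0.25  1.01  0.65]
11 0.11 0.2 [-0.13  0.51  0.46  1.84 -0.29  0.86  0.66]
11 -0.02 0.2 [ 0.1   0.61  0.45  1.66 -0.31  0.95  0.86]
191 0.09 0.26 [-0.5   0.73  1.29  1.74 -0.74  1.25 -1.97]
191 0.11 0.2 [-0.52  0.81  1.26  1.85 -0.85  1.16 -1.91]
191 -0.02 0.2 [-0.25  0.88  1.24  1.67 -0.88  1.25 -1.76]
101 0.09 0.26 [ 0.15  0.42  0.08  1.73 -0.04  0.99  2.01]
101 0.11 0.2 [ 0.13  0.48  0.07  1.83 -0.04  0.83  1.98]
101 -0.02 0.2 [ 0.34  0.57  0.06  1.65 -0.04  0.92  2.18]
-79 0.09 0.26 [-0.36  0.56  0.91  1.74 -0.49  1.09 -0.67]
-79 0.11 0.2 [-0.36  0.61  0.86  1.84 -0.56  0.95 -0.63]
-79 -0.02 0.2 [-0.11  0.7   0.85  1.67 -0.59  1.05 -0.45]
```

The cartridge is fully home: cap level at 128.7 mm, centred, and it bore 12 N on the floor without moving. The cover leans back at about 2.04 rad. With the fingers closed I'll go behind its tip and push it over along an arc.

```bash
python3 - <<'E'
from h import *
o=down(A); T=lambda yc,zc: at(0,yc+.0075,zc+.025)
env.move_linear(at(0,-.04,.32),o,.3); effector.close_gripper()
env.move_linear(T(.115,.295),o,.3); env.move_linear(T(.115,.187),o,.25); b,s=F(); print(s['t'],b)
env.move_linear(T(.080,.187),o,.12); print(F()[0]-b); env.move_linear(T(.048,.189),o,.1); print(F()[0]-b)
ok=True
for ph in list(range(80,9,-10))+[5,2,0,-0.5]:
    p=np.radians(ph); r=.055+.02*(90-ph)/90
    env.move_linear(T(.045-r*np.cos(p)+.003*np.sin(p),.134+r*np.sin(p)+.003*np.cos(p)),o,.1)
    f,s=F(); f=f-b; print(ph,f,np.round(s['tcp_pos'][2]-.025,4))
    if abs(f).max()>20: break
print(s['t'])
E
```

```text
18.65 [-0.5  0.2 -0.7]
[1.1 0.6 0.7]
[0.8 0.  0.7]
80 [ 0.5  0.4 -0.2] 0.191
70 [ 0.3 -0.2  1. ] 0.1909
60 [ 0.5 -0.4  0.6] 0.1889
50 [ 0.7 -0.1  1.6] 0.1847
40 [ 1.  -0.2  0. ] 0.1785
30 [0.5 0.4 0.5] 0.1702
20 [ 0.  -0.4  1. ] 0.1602
10 [ 0.5  0.9 -0.2] 0.1488
5 [ 0.3 -0.5  0.6] 0.1431
2 [0.2 0.2 0.9] 0.1394
0 [0.2 0.7 5.6] 0.1379
-0.5 [-0.9  2.4  9.3] 0.1377
22.675
```

The cover met a firm stop at 137.7 mm, which matches closed (137 mm). I'll back off and check.

```bash
python3 - <<'E'
from h import *
o=down(A); t=np.array(telemetry.state()['tcp_pos'])
env.move_linear([t[0],t[1],.20],o,.2); env.move_linear(at(0,-.05,.32),o,.3); effector.let_go()
p,d,i=snap('wrist'); W=cloud(i,d).reshape(-1,3); l=np.c_[(W[:,:2]-C0)@np.c_[ex,ey],W[:,2]]*1000
for k in(-40,-30,-20,-10,0,10,20,30):
    q=l[(abs(l[:,0])<10)&(abs(l[:,1]-k)<4)&(l[:,2]<200)]; print(k,np.median(q[:,2]).round(1),len(q))
cv2.imwrite('pics/end.png',np.vstack([p[:250,:,::-1],cams.snapshot('scene')[0][:250,:,::-1]])); print(telemetry.state()['t'],F()[0])
E
```

```text
-40 140.8 144
-30 138.5 174
-20 137.2 177
-10 137.3 166
0 137.2 185
10 137.2 188
20 137.1 187
30 137.1 188
25.15 [ 0.2  0.2 -0.5]
```

View pics/end.png

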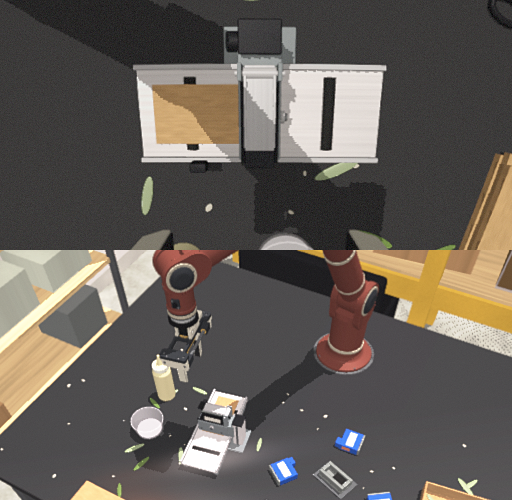

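The cover (260,110) lies level at 137.2 mm, with the thicker tab at its free end (258,157). The bottle, tub and decoys are where they were, and the gripper is clear.

```bash
python3 -c "
from h import *
print(env.hand_in())"
```

```text
the job is handed in; nothing more can be done
None
```

The job is handed in: the cartridge is fully home in the print head with its snout away from the hinge, the cover is closed level over it, and the run took about 25 s; I saw the bottle and tub still in place and never went near the scissors.

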